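# Push a parts tray from the lift table onto the lowest free rail pair

## Task

Load the parts tray that lies on the lift table into the rack the table stands in front of, on its lowest free pair of rails. Raise the lift table by its knob, tray on board, to the right height, then push the tray across into the rails until it is fully home, dropped flat behind the raised beads at the rail mouths. The rails are only roughly set to height, so feel whether it goes in and correct the table if it butts; do not ram it, and leave the other trays and the things on the bench where they are.

Things in the scene. Friction and masses are not known exactly. Their poses are not given: they have to be found in the camera images.
- rack: The rack the lift table stands before: open blue-posted frame 125 deep (x), 220 wide (y), 210 high, open at top, front, back. Origin: centre of its underside (15 to 40 above the bench); x from mouth to back, away from the robot. Three rail pairs. One tray is already in it, on the lowest or the middle pair; the top pair is free. Home, the new tray's origin is at x +1 to +4, y within 5, z 75 or 130 (+-5).
- pair0 (a point): Lowest rail pair: midpoint between its two ledges, at the mouth (rack x = -62.5), at the ledges' NOMINAL height, 75 above the rack's origin; the real ledges are up to 5 higher or lower (unknown, each pair its own). Ledges lie at y = +-75 to +-93 with walls outside. A round bead 4 high crosses each ledge at the mouth (x = -1 to +9); from x = +3 on a lip hangs 12.5 above the ledge. Nothing lies between the two rails.
- pair1 (a point): Middle rail pair: the same point, 130 above the rack's origin (nominal, really up to 5 off), same shape. A tray's 5-thick plate enters a pair only with its underside some 4 to 7 above the real ledges, over the beads and under the lips; lower or higher it butts against them and the force climbs. Once past the beads its rear drops 4 onto the ledges.
- pair2 (a point): Top rail pair: the same point, 185 above the rack's origin. Always free, but never the lowest free one.
- guide (a point): Front end of the two upright guide plates at the rack's mouth, midpoint between them. From the side walls they flare out towards the robot at 20 degrees over 30 mm and steer in a tray that is off to the side; as the pushing fingers' friction resists that, bring the tray to within 4 of the middle before its nose gets to the mouth.
- stop (a point): Midpoint between the back stops' faces (dark upright bars behind the rails) against which the tray's plate ends, 122.5 behind the mouth, drawn at the lowest pair's height; the same depth for all pairs.
- side_rack: An identical rack, 280 to the left (+y) of the first, with no lift table; it holds the other loaded tray. Not to be used.
- tray: The tray to load: aluminium, 0.3 to 0.45 kg, black parts in a grey inner box 98 x 136 that rises to 23. Plate 112 (x) by 176 (y) by 5 thick; origin: centre of its underside; x towards the rack. A tab 100 wide reaches back to x = -90. It starts loose on the lift table, nose before the mouth, up to 0.08 rad and 8 mm askew. Sliding it takes 1 to 8 N.
- tray_flange (a point): Rear face of the upright flange at the end of the tray's tab: the face to push on, towards the rack. 100 wide (y), 6 thick, top 35 above the tray's underside. This point is mid-width, 90 behind the tray's origin and 20 above its underside; tray's axes. Two fingers spread along y push it squarely.
- tray_low: A loaded tray of the same shape (plate only 3 thick) with steel studs in it, same origin and axes. It lies home on the LOWEST pair of one of the two racks: when it is in the rack with the lift table, the lowest free pair is the middle one; otherwise it is the lowest one.
- tray_mid: A loaded tray of the same shape (plate only 3 thick) with black knobs, same origin and axes, home on the MIDDLE pair of the other rack. If that is the rack with the lift table, its tab and flange overhang, 55 higher, the place where the tray pushed in below it ends, flanges in one upright plane: a hand pushing there must lean back towards the robot, about 35 to 40 degrees.
- lift (a joint): Height of the lift table's plate above its lowest position, 0 to 0.15 m; at 0 the plate's upper side is 43 to 90 mm above the bench, different each time. Balanced by a spring and held by friction: it stays where it is left. Starts at 0.
- lift_top (a point): Centre of the upper side of the lift table's plate (145 along x by 170 along y, 10 thick), on which the tray lies; the plate's far edge is about 37 mm before the rack's mouth, so that plate and tray rise clear of the tabs of trays in the rack, which reach 25 out of the mouth.
- lift_grip (a point): Top of the lift table's knob: an upright black rubber cylinder, diameter 26, 50 tall, this point on its axis at its top, 46 above the plate's upper side. Its axis is 52 to the right (-y) of the plate's edge. Gripped from above it takes the plate up or down; 4 to 9 N.
- bin: Grey picking bin with black parts, 150 x 100 x 80, bystander. Origin under its centre.
- tape: Roll of brown tape standing flat, diameter 100, 48 high, bystander. Origin under its centre.
- carton: Cardboard carton 110 x 85 x 60, bystander. Origin under its centre.
- cup: White mug, 76 across, 90 high, bystander. Origin under its centre.
- scanner: Black hand scanner lying down, about 175 long, bystander. Origin under its middle.
- bottle: White spray bottle, 60 across, 150 high, bystander. Origin under its centre.
Not all that is in view belongs to the job. What is shaped like the tray but purple is not meant. What is shaped like the tray_low but yellow is not meant.

How it is judged:
By the outcome, as a careful person would: the job done as asked, in the order asked, and still so for the second after the job is handed in, with the robot touching nothing.
It also fails if it takes over 72 s, if anything falls off the work surface, if the arm or the gripper's body presses on something with over 40 N, if the wrist force passes 120 N, or if a joint passes its speed limit or range.

## Robot

A 7-joint arm with a two-finger parallel gripper is mounted at the origin on the work surface. World frame = base frame: x ahead of the robot, y to its left, z up, the work surface at z = 0. Lengths are in mm, angles in rad, forces in N, time in s.
With the tool pointing down it reaches from about 425 to 950 mm from the base axis. Payload 4.7 kg.
Tool frame: the origin (TCP) lies where the fingers leave the gripper's body, on its centre line; the fingertips stand 73 mm ahead of it and the grasp point (between the pads) lies 54 mm ahead of it (robot.nose_length is the distance from the TCP to the fingertips, in mm); z points along the fingers, y is the direction in which the jaws open and shut (so a half turn about z gives the same grasp; the last joint's range is limited). The gripper opens to 85 mm and grips with 20 to 120 N. Pads are 22 mm wide; open, the fingers measure 114 mm over their backs; the gripper's body (76 mm by 85 mm) begins 54 mm behind the grasp point. The pads swing forward as they close: fully open they stand 13 mm farther back than shut.
Start: joints at [-1.269, 0.469, -0.049, 1.532, 0.024, 1.141, -0.082], TCP at [219.201, 638.429, 303.935] pointing down, gripper open.
Joint ranges: [-2.59, 2.59], [-0.33, 1.99], [-1.39, 1.29], [0.1, 2.45], [-1.04, 4.18], [0.21, 1.99], [-2.66, 2.66]. Speed limits (rad/s): [2.57, 2.57, 3.14, 3.14, 3.14, 3.14, 3.14].

## Interface

Orientations are given as a unit quaternion [x, y, z, w].
In Python, from station import robot gives the robot as it stands.
- The arm moves only by the shell command python3 -m jog 'ROWS'. ROWS is JSON, a list of rows, each a list of 3 entries, a list of its own where there are three numbers: the closure in counts, from 0 (fully open) to 255 (shut), then the shift along the tool's x, y, z in cm, then the turn about the tool's z in rad. A call has 1 to 20 rows; each row shifts and turns the commanded pose from where the row before left it, along the tool's axes as they then stand; what a row does not reach is not made up. A row lasts 1/8 s, in which the tool goes at most 62.5 mm and 10.7 degrees, less where a joint would pass 70% of its speed; a pose out of reach is approached as far as the arm can. A call is refused whole if a number of a shift passes 6.25 or a number of a turn 0.188, either way. A call with a gripper value outside its range is refused whole. The fingers move at their own pace and stop on an object; the grip force is fixed at half the most. Time passes only in rows, so rows that do not move let the fingers close. It gives the time, the measured TCP pose, the force and the opening at its end, in the units of the state.
- robot.state(): the state, without advancing time (a new reading comes with each control period).
- robot.read_camera(name): name is "scene" or "top" or "wrist"; returns a dict with "color" (384x512x3 uint8, red, green, blue), "vertical_fov" (degrees; the focal length in pixels is half the picture's height over the tangent of half this angle, whatever the lens; pixels are square), "cx", "cy" (the principal point, pixels), "rvec" (rotation vector, rad) and "tvec" (3), from world to camera coordinates, as OpenCV has them; the wrist camera has in their place "mount" (4x4, takes a point from camera to tool coordinates, whose origin is the TCP and whose axes are the flange's). Camera axes: x right, y down, z forward; pixel columns grow to the right and rows downward; lengths in mm; the calibration is good to about 2 mm. The wrist camera is an equidistant fisheye: a pixel r from the principal point sees the ray r / f radians off the axis. A picture is of the moment at which its call begins: read the wrist's pose just before it. There is no depth.
- robot.finish_job(): hands the job in, once; it reports no verdict.
The state is a dict: "time_s": time; "joint_pos": joint angles; "joint_vel": joint speeds; "joint_efforts": joint torques, N m; "tcp_pos": TCP position; "eef_rot": TCP orientation; "contact_force": force on the tool from outside, world axes, zero at the start; "wrist_torque": the same for the moment, N m; "grip_width": finger opening in mm.
Only numpy, scipy, OpenCV 4.12 (cv2) and the standard library are available. Lean on these libraries where they do the work, as an engineer would, in place of code of your own. Each camera call takes 0.05 s, during which the arm holds its last target. There are 200 camera calls.

## Working session

There is one attempt and no reset: what is moved stays moved. The work goes in short steps, Python scripts to look and compute and a shell command to move; the robot and the scene stay as the last step left them, time stands still between calls to the robot, and variables do not carry over. Pictures are saved under pics/ and viewed, on a budget of 10 in all, crops included, one or two more only if the job needs it, and the job is handed in when it is done.

```bash
ls; mkdir -p pics
cat > h.py <<'E'
import numpy as np, cv2
from scipy.spatial.transform import Rotation as R
from station import robot
def cam(n):
    s=robot.state(); c=robot.read_camera(n); c['s']=s; return c
def f(c): return c['color'].shape[0]/2/np.tan(np.radians(c['vertical_fov'])/2)
def ray(c,u,v):
    F=f(c)
    if 'mount' in c:
        d=np.array([u-c['cx'],v-c['cy']]);r=np.hypot(*d);t=r/F
        k=np.array([*(d/max(r,1e-9)*np.sin(t)),np.cos(t)])
        M=np.array(c['mount']);Q=R.from_quat(c['s']['eef_rot']).as_matrix()
        return np.array(c['s']['tcp_pos'])+Q@M[:3,3],Q@M[:3,:3]@k
    Q=cv2.Rodrigues(np.array(c['rvec'],float))[0]
    k=np.array([(u-c['cx'])/F,(v-c['cy'])/F,1.])
    return -Q.T@np.array(c['tvec'],float).ravel(),Q.T@(k/np.linalg.norm(k))
def plane(c,u,v,z):
    o,d=ray(c,u,v);return o+d*(z-o[2])/d[2]
def tri(a,b):
    (o,d),(p,e)=a,b;n=np.linalg.lstsq(np.c_[d,-e],p-o,rcond=None)[0]
    x,y=o+d*n[0],p+e*n[1];return (x+y)/2,np.linalg.norm(x-y)
def proj(c,P):
    F=f(c)
    if 'mount' in c:
        M=np.array(c['mount']);Q=R.from_quat(c['s']['eef_rot']).as_matrix()
        k=M[:3,:3].T@(Q.T@(np.array(P)-c['s']['tcp_pos'])-M[:3,3]);r=np.hypot(*k[:2]);t=np.arctan2(r,k[2])
        return k[:2]/r*t*F+[c['cx'],c['cy']]
    k=cv2.Rodrigues(np.array(c['rvec'],float))[0]@np.array(P,float)+np.array(c['tvec'],float).ravel()
    return k[:2]/k[2]*F+[c['cx'],c['cy']]
E
python3 - <<'E'
from h import *
import pickle
d={}
for n in('scene','top'):
    d[n]=c=cam(n);cv2.imwrite(f'pics/{n}0.png',cv2.resize(c['color'][:,:,::-1],None,fx=1.5,fy=1.5,interpolation=cv2.INTER_CUBIC))
    print(n,ray(c,256,192),c['vertical_fov'])
pickle.dump(d,open('d0.pkl','wb'))
s=robot.state();print(s['eef_rot'],s['contact_force'],s['time_s'])
print(R.from_quat(s['eef_rot']).as_matrix().round(3))
E
```

```text
pics
scene (array([1080.32227062, -923.37811805, 1260.73003448]), array([-0.35599691,  0.59523157, -0.72039266])) 50.26541451463474
top (array([ 192.30441954,   10.75144033, 1957.62754067]), array([ 0.20562393, -0.0111773 , -0.97856725])) 46.12287142048876
[ 1.64636029e-01  9.86354003e-01 -8.62867389e-04 -1.22783537e-04] [ 0.51099949 -0.32565113  0.2608552 ] 0.1
[[-0.946  0.325 -0.001]
 [ 0.325  0.946 -0.002]
 [-0.    -0.002 -1.   ]]
```

View pics/scene0.png

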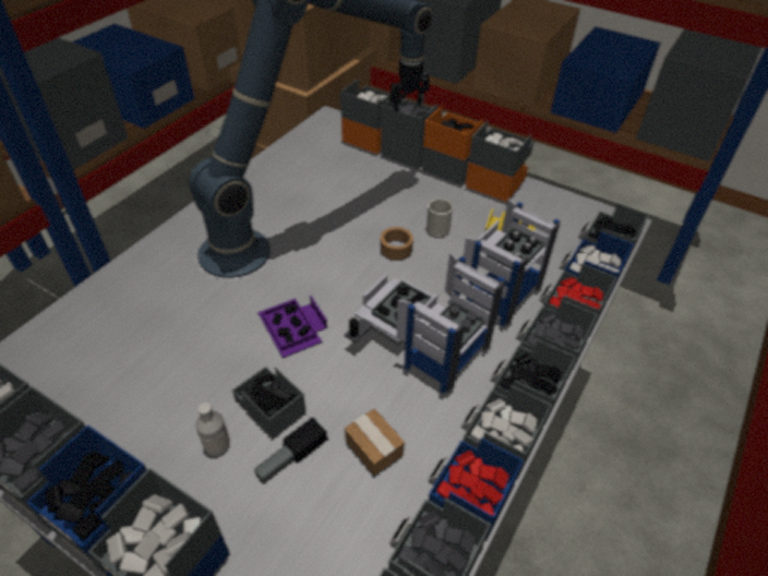

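View pics/top0.png

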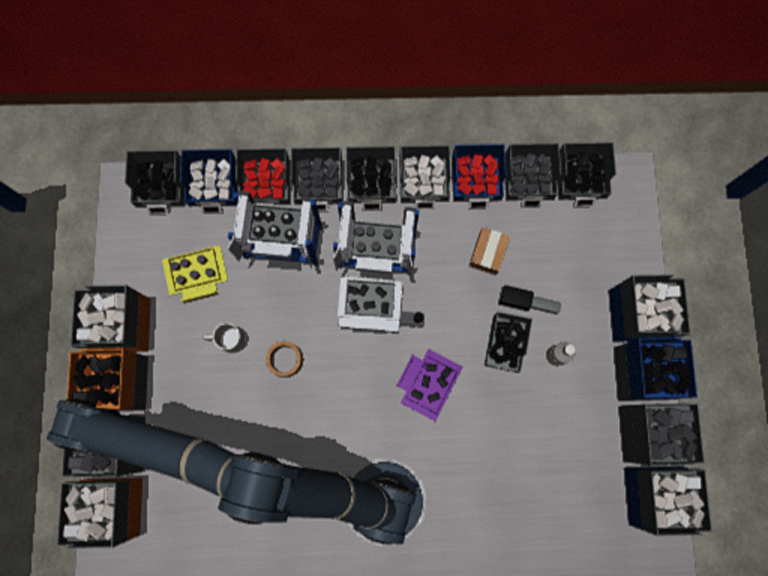

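The lift rack is at about (375,235) in the top view, with the tray at (370,300) and the knob at (418,319). The lift rack's tray seems to carry grey studs and the side rack's black knobs. I'll zoom in to confirm which is which and measure.

Run:
```python
from h import *
import pickle
d=pickle.load(open('d0.pkl','rb'))
a=d['scene']['color'][130:265,220:390,::-1];b=d['top']['color'][125:230,145:290,::-1]
A=cv2.resize(a,(756,600),interpolation=cv2.INTER_CUBIC)
cv2.imwrite('pics/scrop.png',A)
cv2.imwrite('pics/tcrop.png',cv2.resize(b,(798,578),interpolation=cv2.INTER_CUBIC))
```

```text
(no output)
```

View pics/scrop.png

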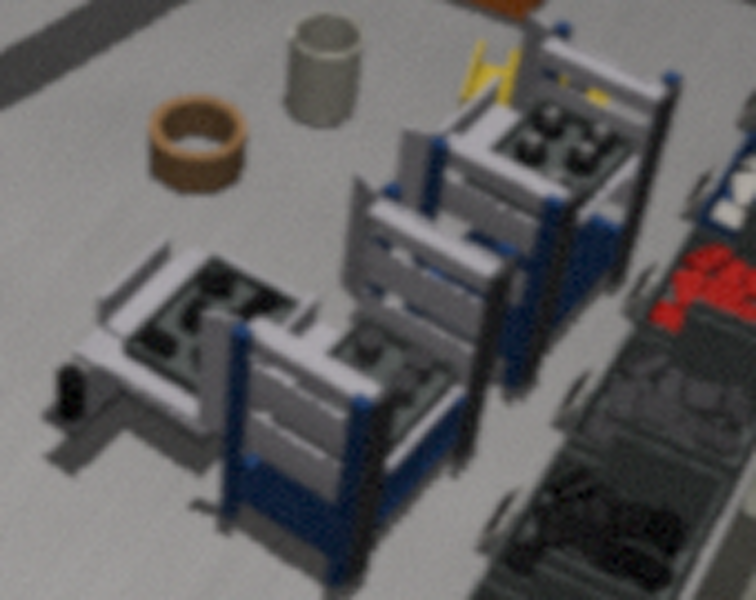

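View pics/tcrop.png

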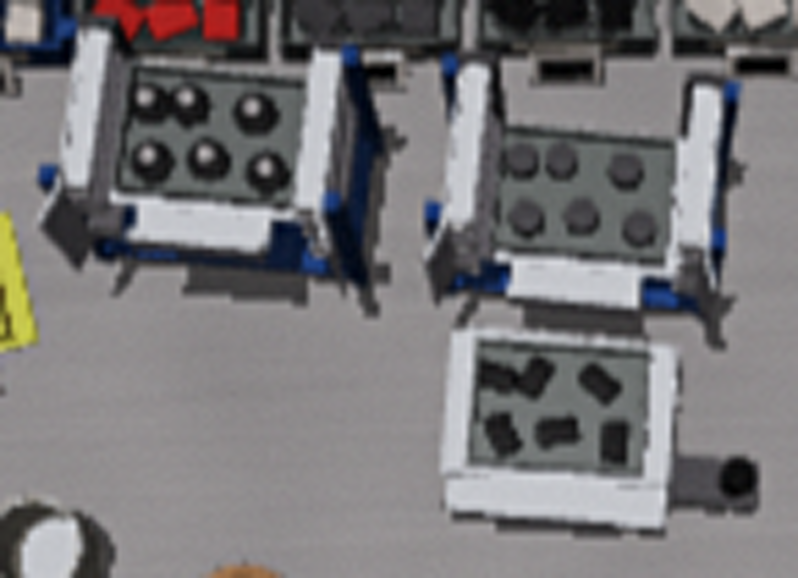

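Run:
```python
from h import *
import pickle
d=pickle.load(open('d0.pkl','rb'));T,S=d['top'],d['scene']
t=lambda p:ray(T,145+p[0]/5.503,125+p[1]/5.503)
s=lambda p:ray(S,220+p[0]/4.447,130+p[1]/4.447)
for n,a,b in [('knob',(738,473),(70,372)),('FR',(717,238),(237,326)),('BR',(732,92),(363,402)),('FL',(435,212),(390,190)),('BL',(450,66),(505,262)),('noseR',(680,345),None)]:
    if b: print(n,tri(t(a),s(b)))
M=np.array(robot.read_camera('wrist')['mount']);print(M.round(3)); c=cam('wrist');print(c['vertical_fov'],c['cx'],c['cy'])
```

```text
knob (array([ 501.48102328, -103.55880925,  101.3446647 ]), np.float64(4.782056042217577))
FR (array([649.43851254, -87.03540311, 232.08800592]), np.float64(0.6107988113615237))
BR (array([ 762.45959102, -100.07223861,  227.14219282]), np.float64(5.719477397182546))
FL (array([675.84539004, 116.50918986, 226.74158467]), np.float64(4.17830771974974))
BL (array([788.7885467 , 104.52131742, 214.86810447]), np.float64(1.4942103208017967))
[[-0.0000e+00 -9.4700e-01 -3.2100e-01  8.3778e+01]
 [ 1.0000e+00 -0.0000e+00  1.0000e-03 -3.5500e-01]
 [-1.0000e-03 -3.2100e-01  9.4700e-01 -7.0625e+01]
 [ 0.0000e+00  0.0000e+00  0.0000e+00  1.0000e+00]]
65.70646984690485 252.85686119454118 188.8490819655188
```

The lift rack holds the studded tray_low, so the middle pair is the target. The corner estimates are consistent: rack yaw about -0.12, top at about 228. I'm moving above the lift table.

```bash
python3 -m jog '[[0,[0,0,0],-0.105],[0,[0,0,0],-0.105],[0,[-3.9,-4.4,0],0],[0,[-3.9,-4.4,0],0],[0,[-3.9,-4.4,0],0],[0,[-3.9,-4.4,0],0],[0,[-3.9,-4.4,0],0],[0,[-3.9,-4.4,0],0],[0,[-3.9,-4.4,0],0],[0,[-0.5,-5.7,0],0],[0,[-0.5,-5.7,0],0],[0,[-0.5,-5.7,0],0],[0,[-0.5,-5.7,0],0],[0,[-0.5,-5.7,0],0],[0,[-0.5,-5.7,0],0],[0,[0,0,0],0],[0,[0,0,0],0]]'
python3 - <<'E'
from h import *
import pickle
c=cam('wrist');pickle.dump(c,open('w1.pkl','wb'))
cv2.imwrite('pics/w1.png',cv2.resize(c['color'][:,:,::-1],None,fx=1.5,fy=1.5,interpolation=cv2.INTER_CUBIC))
print(R.from_quat(c['s']['eef_rot']).as_matrix().round(3))
E
```

```text
time_s: 2.33
tcp_pos: [441.7, -42.8, 303.9]
eef_rot: [0.06, 0.998, 0.0, -0.0]
contact_force: [-0.3, 0.6, 0.1]
grip_width: 85.3
[[-0.993  0.12  -0.   ]
 [ 0.12   0.993  0.001]
 [ 0.     0.001 -1.   ]]
```

View pics/w1.png

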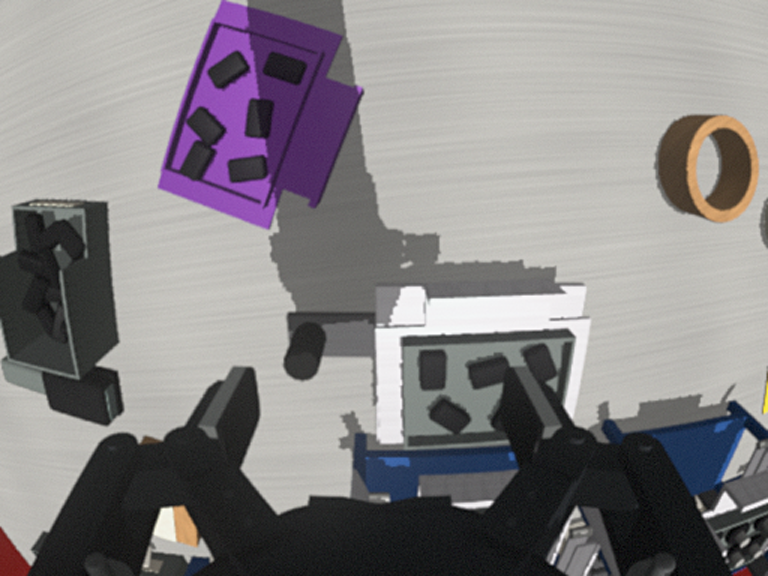

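The wrist view shows the knob top at about (312,336), the tray's plate rear corners at about (376,327) and (590,318), and the flange's top edge from (425,290) to (556,290).

Run:
```python
from h import *
import pickle
d=pickle.load(open('d0.pkl','rb'));T,S=d['top'],d['scene'];w=pickle.load(open('w1.pkl','rb'))
W=lambda p:ray(w,p[0]/1.5,p[1]/1.5)
k=(312,335)
print(tri(W(k),ray(T,145+738/5.503,125+475/5.503)),tri(W(k),ray(S,220+70/4.447,130+372/4.447)))
for z in(98,101,104): print(z,plane(w,k[0]/1.5,k[1]/1.5,z),plane(T,279.1,211.3,z))
for p in((376,327),(590,318),(378,443)): print('plate',plane(w,p[0]/1.5,p[1]/1.5,60))
for p in((425,290),(556,288)): print('flange top',plane(w,p[0]/1.5,p[1]/1.5,90))
for p in((376,286),(585,284)): print('table',plane(w,p[0]/1.5,p[1]/1.5,55))
g=cv2.cvtColor(w['color'],cv2.COLOR_RGB2GRAY)
print(g[205:245,195:222:2])
```

```text
(array([ 508.645645  , -107.87631382,   40.64660087]), np.float64(2.206716572151616)) (array([492.44000557, -94.05506801,  85.22326243]), np.float64(8.865955292383351))
98 [483.29330139 -94.19489962  98.        ] [ 498.72759677 -105.22662948   98.        ]
101 [481.93849319 -93.52936313 101.        ] [ 498.23326685 -105.03953062  101.        ]
104 [480.58368498 -92.86382664 104.        ] [ 497.73893693 -104.85243175  104.        ]
plate [499.40928553 -51.87479426  60.        ]
plate [515.79445081 125.27328754  60.        ]
plate [613.35696775 -64.28443821  60.        ]
flange top [462.75263553 -13.64014169  90.        ]
flange top [473.02077793  81.00829965  90.        ]
table [467.8491957  -47.99022789  55.        ]
table [486.92828716 121.37277882  55.        ]
[[195 137 108 109 113 110 110 109 109 110 113 108 106 105]
 [197 137 109 111 108 110 106 105 106 106 106 105 104 103]
 [165 115  98  93  93  90  93  94  96  95  92  95  96  91]
 [ 93  69  63  65  66  70  66  66  63  65  69  67  69  68]
 [ 53  52  51  53  54  54  53  50  55  58  52  54  53  53]
 [ 59  59  60  59  59  56  56  
[... 1334 characters left out ...]
3  41  45  39  44  43  44  41  40  69 112 114 110]
 [ 45  43  44  40  47  44  43  40  43  39  77 109 111 108]
 [ 42  41  45  51  55  51  48  43  37  37  87 106 108 109]
 [ 48  46  49  53  54  53  54  41  40  41  97 109 109 110]
 [ 54  55  51  54  57  56  56  47  40  43 135 135 135 131]
 [ 56  55  56  55  52  56  56  52  42  64 174 172 171 172]
 [ 54  56  49  53  57  55  52  56  40  79 185 191 186 185]
 [ 57  56  56  61  57  58  57  55  42  91 189 188 188 188]
 [ 57  57  56  55  57  52  56  60  48 106 193 188 187 185]
 [ 55  57  54  55  57  56  54  53  45 131 194 189 189 189]
 [ 55  55  59  53  53  55  56  56  44 148 193 193 193 193]
 [ 55  56  56  55  57  57  54  52  52 168 193 195 191 192]]
```

The knob's top disc is the lower-left ellipse at (302,362), since height displaces it away from the nadir. I'm recomputing it.

Run:
```python
from h import *
import pickle
d=pickle.load(open('d0.pkl','rb'));T,S=d['top'],d['scene'];w=pickle.load(open('w1.pkl','rb'))
g=cv2.cvtColor(w['color'],cv2.COLOR_RGB2GRAY)
m=((g>47)&(g<63)).astype(np.uint8);m[:,:185]=0;m[:,225:]=0;m[:232]=0;m[258:]=0
m=cv2.morphologyEx(m,cv2.MORPH_OPEN,np.ones((3,3)))
n,l,s,ce=cv2.connectedComponentsWithStats(m);print(s,ce)
i=1+s[1:,4].argmax();u,v=ce[i]
print(tri(ray(w,u,v),ray(T,145+738/5.503,125+475/5.503)),tri(ray(w,u,v),ray(S,220+70/4.447,130+372/4.447)))
for z in(98,101,104): print(z,plane(w,u,v,z),plane(T,279.1,211.3,z))
for p in((425,295),(556,293)): print('flange top',plane(w,p[0]/1.5,p[1]/1.5,90))
```

```text
[[     0      0    512    384 196312]
 [   190    235     21     18    296]] [[255.58278658 191.42198643]
 [200.59459459 243.23986486]]
(array([ 496.5503807 , -103.22874682,  114.2486092 ]), np.float64(2.33343898652278)) (array([ 503.65332996, -104.33955141,  103.56734084]), np.float64(2.1588335815977966))
98 [ 505.79172805 -106.54713216   98.        ] [ 498.72759677 -105.22662948   98.        ]
101 [ 504.19280061 -105.74756774  101.        ] [ 498.23326685 -105.03953062  101.        ]
104 [ 502.59387317 -104.94800332  104.        ] [ 497.73893693 -104.85243175  104.        ]
flange top [466.36273557 -13.952419    90.        ]
flange top [476.8596965   81.07443979  90.        ]
```

```bash
python3 -m jog '[[0,[-3.4,-2.7,0],0],[0,[-3.4,-2.8,0],0],[0,[0,0,4],0],[0,[0,0,4],0],[0,[0,0,4],0],[0,[0,0,2],0],[0,[0,0,2],0],[0,[0,0,0],0],[255,[0,0,0],0],[255,[0,0,0],0],[255,[0,0,0],0],[255,[0,0,0],0],[255,[0,0,0],0],[255,[0,0,0],0],[255,[0,0,0],0],[255,[0,0,0],0]]'
```

```text
time_s: 4.38
tcp_pos: [502.9, -105.7, 144.7]
eef_rot: [0.06, 0.998, 0.0, 0.0]
contact_force: [-1.6, 1.7, 6.0]
grip_width: 24.5
```

```bash
python3 -m jog '[[255,[0,0,-0.5],0],[255,[0,0,-1],0],[255,[0,0,-1.2],0],[255,[0,0,-1.2],0],[255,[0,0,-1.2],0],[255,[0,0,-1.2],0],[255,[0,0,-1.2],0],[255,[0,0,-1.2],0],[255,[0,0,-0.8],0],[255,[0,0,-0.2],0],[255,[0,0,0],0],[255,[0,0,0],0]]'
python3 - <<'E'
from h import *
import pickle
d={n:cam(n) for n in('scene','top')}
pickle.dump(d,open('d2.pkl','wb'))
A=cv2.resize(d['scene']['color'][130:265,220:390,::-1],(756,600),interpolation=cv2.INTER_CUBIC)
cv2.imwrite('pics/s2.png',A)
E
```

```text
time_s: 5.88
tcp_pos: [502.9, -105.8, 241.8]
eef_rot: [0.06, 0.998, 0.0, 0.0]
contact_force: [1.6, 5.0, 4.4]
grip_width: 24.5
```

View pics/s2.png

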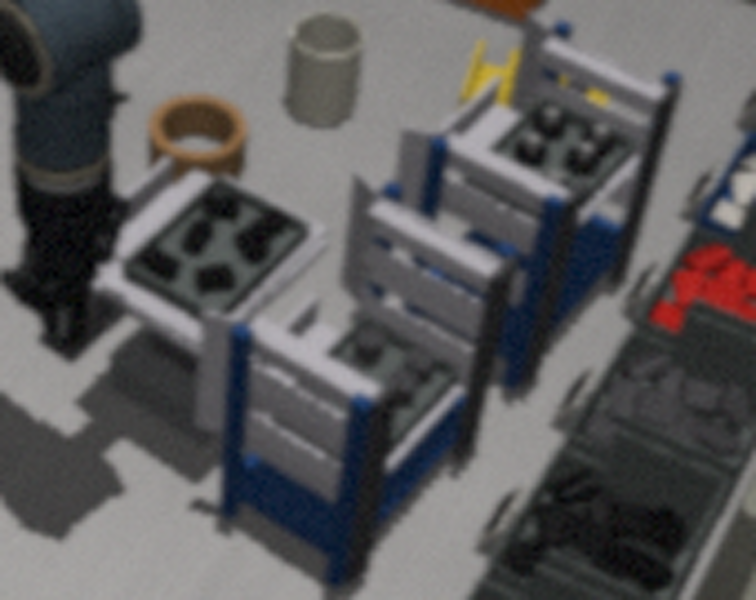

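The tray rode up with the table. Now I'll release, rise, and look at the right-hand middle rail mouth from close by.

```bash
python3 -m jog '[[0,[0,0,0],0],[0,[0,0,0],0],[0,[0,0,0],0],[0,[0,0,0],0],[0,[0,0,-2.5],0],[0,[0,0,-2.5],0],[0,[-3.2,2,0],0],[0,[-3.2,2,0],0],[0,[0,0,0],0],[0,[0,0,0],0]]'
python3 - <<'E'
from h import *
import pickle
c=cam('wrist');pickle.dump(c,open('w3.pkl','wb'))
cv2.imwrite('pics/w3.png',cv2.resize(c['color'][:,:,::-1],None,fx=1.5,fy=1.5,interpolation=cv2.INTER_CUBIC))
E
```

```text
time_s: 7.22
tcp_pos: [570.2, -74.7, 290.4]
eef_rot: [0.061, 0.998, -0.0, -0.001]
contact_force: [-0.6, 0.1, -0.1]
grip_width: 85.6
```

View pics/w3.png

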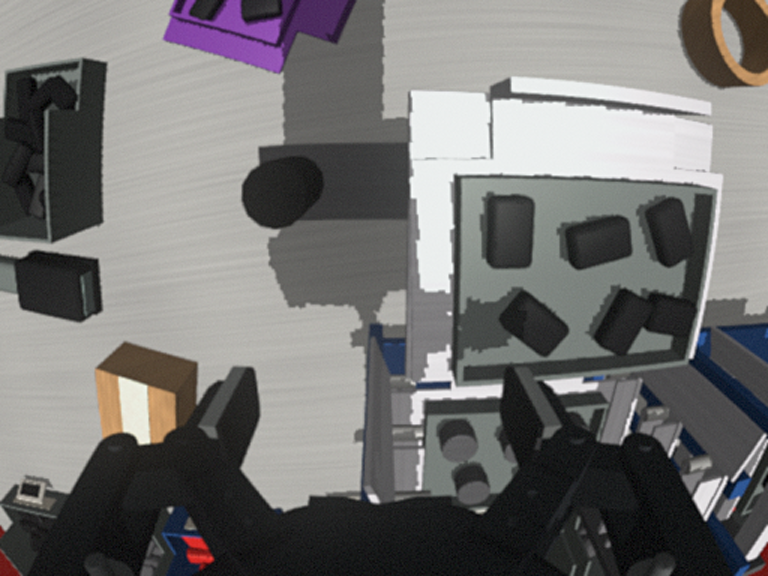

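Run:
```python
from h import *
import pickle
c=pickle.load(open('w3.pkl','rb'))['color'][:,:,::-1]
k=3.4;r=lambda a:cv2.resize(a,None,fx=k,fy=k,interpolation=cv2.INTER_CUBIC)
A=r(c[210:384,360:512]);B=r(c[210:384,227:300])
cv2.imwrite('pics/w3c.png',cv2.convertScaleAbs(np.hstack([A,B]),alpha=1.3,beta=20));print(A.shape,B.shape)
```

```text
(592, 517, 3) (592, 248, 3)
```

View pics/w3c.png

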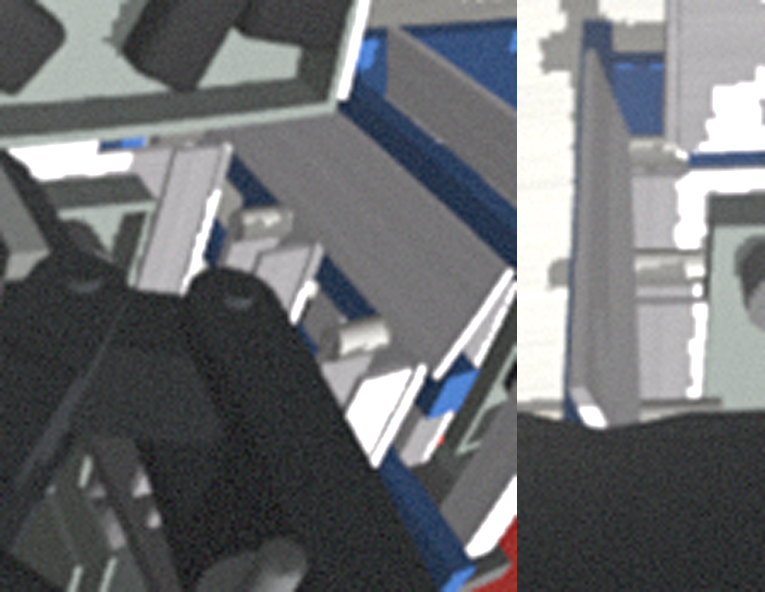

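The crop shows rail beads: left middle inner end about (235,222), right middle inner end about (705,268), right lowest about (690,152). I'll solve height from the known 150 mm gap, and tray height from its 176 mm width in the same view.

Run:
```python
from h import *
import pickle
w=pickle.load(open('w3.pkl','rb'))
L=lambda p:ray(w,360+p[0]/3.4,210+p[1]/3.4)
Rr=lambda p:ray(w,227+(p[0]-517)/3.4,210+p[1]/3.4)
W=lambda p:ray(w,p[0]/1.5,p[1]/1.5)
def pair(a,b,sep,yaw):  # a left, b right: a-b = sep*ydir
    (o,d),(p,e)=a,b; Y=np.array([-np.sin(yaw),np.cos(yaw),0])
    n,res,_,_=np.linalg.lstsq(np.c_[d,-e],p-o+sep*Y,rcond=None)
    x=o+d*n[0];y=p+e*n[1];return ((x+y)/2).round(1),(x-y-sep*Y).round(1)
for yaw in(-.11,-.12,-.13):
    print('midbead',yaw,pair(L((235,222)),Rr((705,268)),150,yaw))
for yaw in(-.07,-.08,-.09,-.1):
    print('tray rear',yaw,pair(W((722,175)),W((414,160)),176,yaw))
cen=np.array([719,8.5]);X=np.array([np.cos(.12),-np.sin(.12)]);Y=np.array([-X[1],X[0]])
def onx(r,xr):
    o,d=r;t=(xr-(o[:2]-cen)@X)/(d[:2]@X);q=o+d*t;return round((q[:2]-cen)@Y,1),round(q[2],1)
for n,r in [('Lmid in',L((235,222))),('Lmid out',L((292,218))),('Ltop in',L((330,340))),('Rmid in',Rr((705,268))),('Rmid out',Rr((635,268))),('Rlow in',Rr((688,152))),('Rlow out',Rr((632,152)))]:
    print(n,onx(r,-62.5+4))
for z in(90,98,100,103): print(plane(w,282/1.5,190/1.5,z+97))
```

```text
midbead -0.11 (array([661.8,  16. , 149.8]), array([-0.5,  0.1, -0.4]))
midbead -0.12 (array([661.4,  16. , 150.3]), array([-1.5,  0.2, -1.2]))
midbead -0.13 (array([661. ,  15.9, 150.8]), array([-2.4,  0.2, -1.9]))
tray rear -0.07 (array([506.6,  37.4, 159.3]), array([ 3.5, -0.3,  0.2]))
tray rear -0.08 (array([506.6,  37.4, 159.3]), array([ 1.8, -0.2,  0.1]))
tray rear -0.09 (array([506.6,  37.4, 159.3]), array([ 0., -0.,  0.]))
tray rear -0.1 (array([506.6,  37.4, 159.4]), array([-1.7,  0.2, -0.1]))
Lmid in (np.float64(75.8), np.float64(149.3))
Lmid out (np.float64(96.7), np.float64(151.4))
Ltop in (np.float64(75.6), np.float64(205.7))
Rmid in (np.float64(-74.7), np.float64(152.4))
Rmid out (np.float64(-92.7), np.float64(151.9))
Rlow in (np.float64(-74.8), np.float64(93.8))
Rlow out (np.float64(-92.1), np.float64(93.5))
[ 502.02051253 -105.18389193  187.        ]
[ 501.33462345 -103.32203611  195.        ]
[ 501.16315118 -102.85657216  197.        ]
[ 500.90594278 -102.15837623  200.        ]
```

The measurements agree with the known sizes. The middle ledge is at about 148 and the tray underside at about 154, roughly 6 above it, which is inside the window. The tray sits about 4.5 mm to +y with +0.03 rad relative yaw. I'll nudge its box's left wall with the closed fingers first.

```bash
python3 -m jog '[[255,[0.5,5,0],0],[255,[0.5,5,0],0],[255,[0,5,0],0],[255,[0,5.5,0],0],[255,[0,0,0],0],[255,[0,0,2],0],[255,[0,0,2],0],[255,[0,0,0.9],0],[255,[0,0,0],0],[255,[0,-0.8,0],0],[255,[0,-0.6,0],0],[255,[0,0,0],0],[255,[0,0,0],0]]'; python3 -m jog '[[255,[0,-0.15,0],0],[255,[0,-0.15,0],0],[255,[0,-0.1,0],0]]';python3 -m jog '[[255,[0,-0.15,0],0],[255,[0,-0.15,0],0]]'
```

```text
time_s: 8.9
tcp_pos: [584.1, 116.8, 242.1]
eef_rot: [0.06, 0.998, 0.0, 0.0]
contact_force: [-0.0, 0.0, -0.3]
grip_width: 0.2
time_s: 9.28
tcp_pos: [583.5, 112.6, 241.9]
eef_rot: [0.06, 0.998, -0.0, -0.0]
contact_force: [0.7, -0.1, 0.3]
grip_width: 0.1
time_s: 9.52
tcp_pos: [583.1, 109.6, 241.9]
eef_rot: [0.06, 0.998, 0.0, -0.0]
contact_force: [0.3, -0.0, -0.5]
grip_width: 0.0
```

```bash
python3 -m jog '[[255,[0,-0.15,0],0],[255,[0,-0.15,0],0]]';python3 -m jog '[[255,[0,-0.15,0],0],[255,[0,-0.15,0],0]]';python3 -m jog '[[255,[0,-0.15,0],0],[255,[0,-0.15,0],0]]'
python3 - <<'E'
from h import *
import pickle
c=cam('wrist');pickle.dump(c,open('w4.pkl','wb'))
cv2.imwrite('pics/w4.png',cv2.resize(c['color'][:,:,::-1],None,fx=1.5,fy=1.5,interpolation=cv2.INTER_CUBIC))
E
```

```text
time_s: 9.78
tcp_pos: [582.9, 107.3, 242.0]
eef_rot: [0.06, 0.998, 0.0, 0.0]
contact_force: [1.0, 1.9, -0.8]
grip_width: 0.2
time_s: 10.02
tcp_pos: [582.5, 103.9, 241.9]
eef_rot: [0.06, 0.998, 0.0, 0.0]
contact_force: [0.3, 2.3, 0.2]
grip_width: 0.3
time_s: 10.28
tcp_pos: [582.1, 100.7, 241.9]
eef_rot: [0.06, 0.998, 0.0, 0.0]
contact_force: [1.5, 1.6, -0.6]
grip_width: 0.1
```

View pics/w4.png

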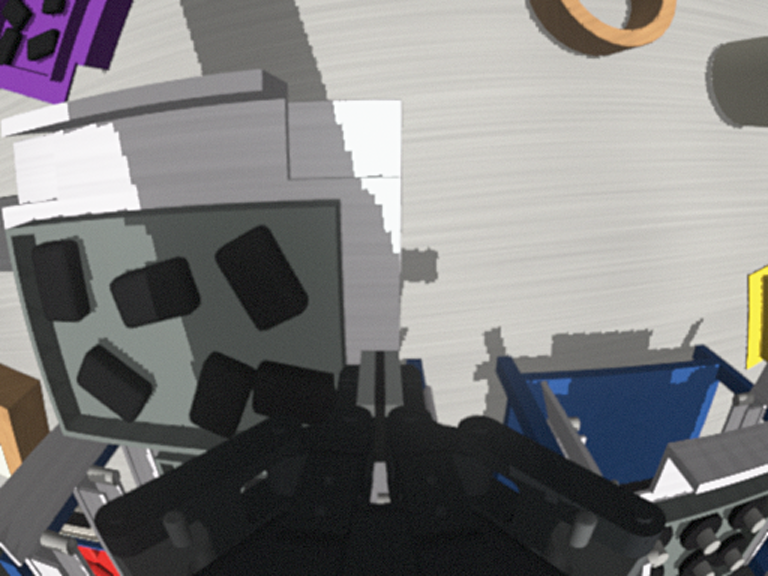

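Run:
```python
from h import *
import pickle
w=pickle.load(open('w4.pkl','rb'));w3=pickle.load(open('w3.pkl','rb'))
cen=np.array([719,8.5]);X=np.array([np.cos(.12),-np.sin(.12)]);Y=np.array([-X[1],X[0]])
def rk(c,p,z):
    q=plane(c,p[0]/1.5,p[1]/1.5,z)[:2]-cen;return np.round([q@X,q@Y],1)
print('now plate L rear, L edge fwd, rear R',rk(w,(401,178),159.3),rk(w,(400,345),159.3),rk(w,(3,208),159.3))
print('box L rear/front',rk(w,(340,200),177),rk(w,(346,350),177),'table rearL',rk(w,(401,100),154.3))
print('flange rear top',rk(w,(3,122),189),rk(w,(265,71),189))
print('before: plate rear L,R',rk(w3,(722,175),159.3),rk(w3,(414,160),159.3),'tableR rear',rk(w3,(411,92),154.3))
```

```text
now plate L rear, L edge fwd, rear R [-216.9   82.8] [-153.8   83.3] [-215.2  -95.6]
box L rear/front [-211.8   63.3] [-160.8   63.9] table rearL [-244.2   82.9]
flange rear top [-249.4  -57.9] [-250.7   43.9]
before: plate rear L,R [-216.9   91.3] [-211.7  -84.7] tableR rear [-243.1  -85.8]
```

The side push moved it about 8.5 mm, so it now sits about 6 mm to -y with yaw near 0. I'll nudge it back from the right side.

```bash
python3 -m jog '[[255,[0,0.5,0],0],[255,[0,0,-2.5],0],[255,[0,0,-2.5],0],[255,[0.4,-6,0],0],[255,[0.4,-6,0],0],[255,[0.4,-6,0],0],[255,[0,0,0],0],[255,[0,0,2.5],0],[255,[0,0,2.5],0],[255,[0,0,0],0]]'; python3 -m jog '[[255,[0,0.4,0],0],[255,[0,0.4,0],0],[255,[0,0.2,0],0],[255,[0,0,0],0]]'
```

```text
time_s: 11.58
tcp_pos: [548.1, -70.4, 240.1]
eef_rot: [0.06, 0.998, -0.0, -0.002]
contact_force: [0.3, 0.8, -0.3]
grip_width: 0.3
time_s: 12.08
tcp_pos: [550.4, -61.2, 242.3]
eef_rot: [0.06, 0.998, 0.0, 0.0]
contact_force: [-0.0, -0.2, 0.6]
grip_width: -0.2
```

```bash
python3 -m jog '[[255,[0,0.15,0],0],[255,[0,0.15,0],0]]'; python3 -m jog '[[255,[0,0.15,0],0],[255,[0,0.15,0],0],[255,[0,0,0],0]]';python3 -m jog '[[255,[0,0.15,0],0],[255,[0,0.1,0],0],[255,[0,0,0],0]]'
cat > m.py <<'E'
from h import *
import sys,pickle
w=cam('wrist');pickle.dump(w,open(sys.argv[1]+'.pkl','wb'))
cv2.imwrite(f'pics/{sys.argv[1]}.png',cv2.resize(w['color'][:,:,::-1],None,fx=1.5,fy=1.5,interpolation=cv2.INTER_CUBIC))
E
python3 m.py w5
```

```text
time_s: 12.32
tcp_pos: [550.6, -58.6, 241.9]
eef_rot: [0.06, 0.998, -0.0, 0.0]
contact_force: [-0.0, -0.7, -0.3]
grip_width: -0.2
time_s: 12.7
tcp_pos: [551.0, -55.8, 241.9]
eef_rot: [0.06, 0.998, -0.0, 0.0]
contact_force: [-0.6, -2.0, 0.2]
grip_width: -0.3
time_s: 13.08
tcp_pos: [551.3, -52.9, 241.9]
eef_rot: [0.06, 0.998, 0.0, -0.0]
contact_force: [-0.7, -0.9, 0.6]
grip_width: -0.0
```

View pics/w5.png

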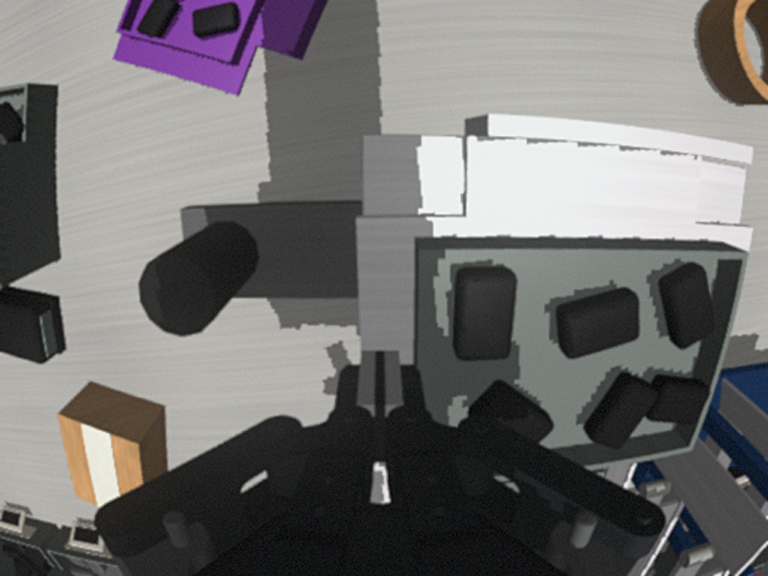

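Run:
```python
from h import *
import pickle
w=pickle.load(open('w5.pkl','rb'))
cen=np.array([719,8.5]);X=np.array([np.cos(.12),-np.sin(.12)]);Y=np.array([-X[1],X[0]])
def rk(c,p,z):
    q=plane(c,p[0]/1.5,p[1]/1.5,z)[:2]-cen;return np.round([q@X,q@Y],1)
print('plate R rear, R fwd, L rear',rk(w,(357,216),159.3),rk(w,(359,348),159.3),rk(w,(750,227),159.3))
print('table R rear',rk(w,(363,137),154.3),'flange top rear R,L',rk(w,(488,115),189),rk(w,(752,148),189))
q=np.array(w['s']['tcp_pos'])[:2]-cen;print('tcp',q@X,q@Y)
```

```text
plate R rear, R fwd, L rear [-215.8  -88.7] [-164.8  -88.7] [-218.    88.5]
table R rear [-243.2  -86.6] flange top rear R,L [-250.1  -50.9] [-251.7   51.5]
tcp -159.13790867664693 -81.06766076216228
```

The tray is now centred within about 1 mm and square within 0.01 rad. I'll place the spread fingers behind the flange.

```bash
python3 -m jog '[[255,[0,-0.5,0],0],[255,[0,0,-2.5],0],[255,[0,0,-2.5],0],[75,[4.2,2.9,0],0],[75,[4.2,2.9,0],0],[75,[4.2,2.9,0],0],[75,[0,0,0],0],[75,[0,0,2.7],0],[75,[0,0,2.7],0],[75,[0,0,0],0]]';  python3 -m jog '[[75,[-0.5,0,0],0],[75,[-0.5,0,0],0],[75,[-0.5,0,0],0],[75,[0,0,0],0]]'
```

```text
time_s: 14.38
tcp_pos: [435.6, 42.7, 236.6]
eef_rot: [0.061, 0.998, -0.001, -0.002]
contact_force: [0.1, -0.6, 0.1]
grip_width: 60.3
time_s: 14.88
tcp_pos: [451.6, 41.6, 238.3]
eef_rot: [0.06, 0.998, 0.0, 0.0]
contact_force: [0.3, 0.0, -0.2]
grip_width: 60.1
```

```bash
python3 -m jog '[[75,[-0.4,0,0],0],[75,[-0.4,0,0],0],[75,[-0.6,0,0],0],[75,[-0.6,0,0],0]]';  python3 -m jog '[[75,[-0.6,0,0],0],[75,[-0.6,0,0],0],[75,[-0.6,0,0],0],[75,[-0.6,0,0],0]]'; python3 -m jog '[[75,[-0.4,0,0],0],[75,[-0.4,0,0],0]]'; python3 m.py w6
```

```text
time_s: 15.38
tcp_pos: [470.6, 39.3, 237.7]
eef_rot: [0.06, 0.998, 0.0, -0.001]
contact_force: [-3.3, 0.8, 2.6]
grip_width: 60.2
time_s: 15.88
tcp_pos: [495.1, 36.2, 237.7]
eef_rot: [0.06, 0.998, -0.0, -0.0]
contact_force: [-1.8, 0.5, -0.8]
grip_width: 60.5
time_s: 16.12
tcp_pos: [502.8, 35.3, 237.8]
eef_rot: [0.06, 0.998, -0.0, -0.0]
contact_force: [-1.7, 0.4, -0.3]
grip_width: 60.0
```

```bash
for i in 1; do python3 -m jog '[[75,[-0.2,0,0],0],[75,[-0.2,0,0],0]]' | grep -E 'tcp|force'; done; python3 -m jog '[[75,[-0.2,0,0],0],[75,[-0.2,0,0],0]]'| grep -E 'tcp|force'
```

```text
tcp_pos: [506.5, 34.9, 237.9]
contact_force: [-1.2, -0.3, -0.3]
tcp_pos: [510.6, 34.4, 237.9]
contact_force: [-2.9, -0.7, 0.8]
```

```bash
python3 -m jog '[[75,[-0.2,0,0],0],[75,[-0.2,0,0],0]]'| grep -E 'tcp|force'
```

```text
tcp_pos: [514.6, 33.9, 237.9]
contact_force: [-2.8, -0.2, 0.7]
```

The nose is past the beads (about 13 mm beyond the mouth) at 3 N, so it is entering. I'll carry on, watching the force.

```bash
python3 -m jog '[[75,[-0.3,0,0],0],[75,[-0.3,0,0],0],[75,[-0.3,0,0],0],[75,[-0.3,0,0],0]]'| grep -E 'tcp|force'
```

```text
tcp_pos: [526.6, 32.5, 237.9]
contact_force: [-2.5, -0.2, 0.9]
```

```bash
python3 -m jog '[[75,[-0.4,0,0],0],[75,[-0.4,0,0],0],[75,[-0.4,0,0],0],[75,[-0.4,0,0],0]]'| grep -E 'tcp|force'
```

```text
tcp_pos: [542.6, 30.6, 237.9]
contact_force: [-3.0, -0.3, 2.5]
```

```bash
python3 -m jog '[[75,[-0.4,0,0],0],[75,[-0.4,0,0],0],[75,[-0.4,0,0],0],[75,[-0.4,0,0],0]]'| grep -E 'tcp|force'
```

```text
tcp_pos: [558.5, 28.6, 237.9]
contact_force: [-3.6, 0.6, 1.4]
```

```bash
python3 -m jog '[[75,[-0.4,0,0],0],[75,[-0.4,0,0],0],[75,[-0.4,0,0],0],[75,[-0.4,0,0],0]]'| grep -E 'tcp|force'
```

```text
tcp_pos: [574.4, 26.7, 237.8]
contact_force: [-1.8, 0.4, 1.0]
```

```bash
python3 -m jog '[[75,[-0.4,0,0],0],[75,[-0.4,0,0],0],[75,[-0.4,0,0],0],[75,[-0.4,0,0],0]]'| grep -E 'tcp|force'
```

```text
tcp_pos: [590.2, 24.8, 237.9]
contact_force: [-2.9, 0.6, 1.5]
```

```bash
python3 -m jog '[[75,[-0.3,0,0],0],[75,[-0.3,0,0],0],[75,[-0.3,0,0],0],[75,[-0.3,0,0],0]]'| grep -E 'tcp|force'
```

```text
tcp_pos: [602.0, 23.3, 238.0]
contact_force: [-3.0, 0.6, 2.4]
```

```bash
python3 -m jog '[[75,[-0.2,0,0],0],[75,[-0.2,0,0],0],[75,[-0.2,0,0],0]]'| grep -E 'tcp|force'
```

```text
tcp_pos: [608.0, 22.6, 237.8]
contact_force: [-2.1, 1.0, 0.8]
```

```bash
python3 -m jog '[[75,[-0.2,0,0],0],[75,[-0.2,0,0],0],[75,[-0.2,0,0],0]]'| grep -E 'tcp|force'
```

```text
tcp_pos: [613.9, 21.8, 237.6]
contact_force: [-0.9, -0.0, -0.8]
```

```bash
python3 -m jog '[[75,[-0.15,0,0],0],[75,[-0.15,0,0],0]]'| grep -E 'tcp|force'
```

```text
tcp_pos: [616.8, 21.5, 237.8]
contact_force: [-1.5, 0.4, -0.6]
```

```bash
python3 -m jog '[[75,[-0.15,0,0],0],[75,[-0.15,0,0],0]]'| grep -E 'tcp|force'
```

```text
tcp_pos: [620.0, 21.1, 238.0]
contact_force: [-0.4, 0.5, 0.1]
```

```bash
python3 -m jog '[[75,[-0.1,0,0],0],[75,[-0.1,0,0],0]]'| grep -E 'tcp|force'
```

```text
tcp_pos: [621.8, 21.0, 238.2]
contact_force: [-2.4, -0.1, 1.6]
```

```bash
python3 -m jog '[[75,[-0.1,0,0],0],[75,[-0.1,0,0],0]]'| grep -E 'tcp|force'
```

```text
tcp_pos: [623.4, 20.9, 238.0]
contact_force: [-3.1, -0.4, 1.9]
```

```bash
python3 -m jog '[[75,[-0.1,0,0],0],[75,[-0.1,0,0],0]]'| grep -E 'tcp|force'
```

```text
tcp_pos: [623.8, 20.8, 238.0]
contact_force: [-11.3, 1.2, 8.5]
```

```bash
python3 -m jog '[[75,[-0.1,0,0],0],[75,[-0.1,0,0],0]]'| grep -E 'tcp|force'; python3 m.py w7
```

```text
tcp_pos: [624.2, 20.7, 238.0]
contact_force: [-16.7, 2.1, 12.1]
```

The force climbs at the expected stop depth. I'll back off, rise and check.

```bash
python3 -m jog '[[75,[0.5,0,0],0],[75,[1.5,0,0],0],[75,[3,0,0],0],[75,[3,0,-2],0],[75,[2,0,-3],0],[75,[0,0,0],0],[75,[0,0,0],0]]'; python3 m.py w8
```

```text
time_s: 23.1
tcp_pos: [528.5, 32.2, 287.6]
eef_rot: [0.06, 0.998, 0.0, 0.0]
contact_force: [0.1, 0.3, -0.3]
grip_width: 60.3
```

View pics/w8.png

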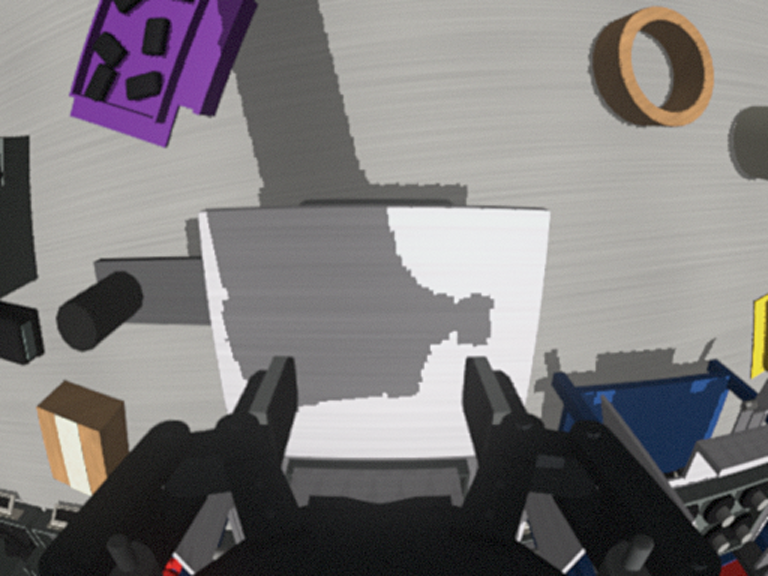

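The table is empty, and the tray's flange is just visible beyond its far edge at about (290–470, 465). One last composite check: the wrist view from above the mouth plus a scene crop.

```bash
python3 -m jog '[[0,[0,0,-4],0],[0,[-3,0,-1],0],[0,[-5,0,0],0],[0,[-5,0,0],0],[0,[0,0,0],0],[0,[0,0,0],0]]'
python3 - <<'E'
from h import *
import pickle
w=cam('wrist');s=cam('scene');pickle.dump((w,s),open('w9.pkl','wb'))
a=cv2.resize(w['color'][190:384,100:420,::-1],(800,485)[:2],interpolation=cv2.INTER_CUBIC)[:400]
a=cv2.resize(w['color'][110:290,130:390,::-1],(440,305),interpolation=cv2.INTER_CUBIC)
k=w['color'][100:384,120:400,::-1];a=cv2.resize(k,(450,456),interpolation=cv2.INTER_CUBIC)
b=cv2.resize(s['color'][165:270,255:335,::-1],(348,456),interpolation=cv2.INTER_CUBIC)
cv2.imwrite('pics/w9.png',cv2.convertScaleAbs(np.hstack([a,b]),alpha=1.2,beta=15))
E
```

```text
time_s: 23.9
tcp_pos: [657.0, 16.5, 336.2]
eef_rot: [0.061, 0.998, -0.0, -0.001]
contact_force: [0.5, -0.6, 1.0]
grip_width: 85.3
```

View pics/w9.png

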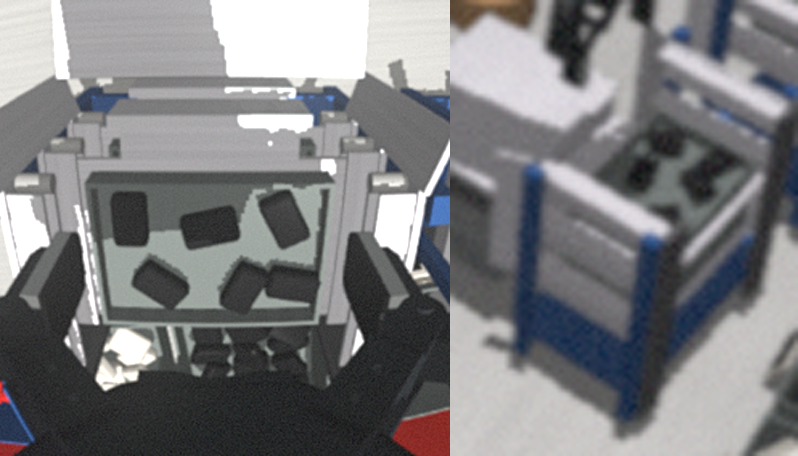

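Run:
```python
from h import *
import pickle
w,_=pickle.load(open('w9.pkl','rb'))
cen=np.array([719,8.5]);X=np.array([np.cos(.12),-np.sin(.12)]);Y=np.array([-X[1],X[0]])
def rk(p,z):
    q=plane(w,120+p[0]/1.607,100+p[1]/1.607,z)[:2]-cen;return np.round([q@X,q@Y],1)
for z in(171,175): print('box rearR,rearL,frontR,frontL',z,[rk(p,z) for p in((87,174),(334,174),(105,323),(318,325))])
print('plate rear',[rk(p,153) for p in((48,157),(380,157))],'beads',[rk(p,151) for p in((65,147),(357,146))])
```

```text
box rearR,rearL,frontR,frontL 171 [array([-49. , -68.6]), array([-48.8,  66.3]), array([ 55.6, -69.5]), array([57.4, 68. ])]
box rearR,rearL,frontR,frontL 175 [array([-50.6, -67.4]), array([-50.5,  65.2]), array([ 52.2, -68.4]), array([54. , 66.8])]
plate rear [array([-52.1, -97.2]), array([-51.8,  99. ])] beads [array([-57.7, -86.4]), array([-58.1,  84.5])]
```

```bash
python3 -m jog '[[0,[2,0,-3],0],[0,[2,0,-3],0],[0,[0,0,0],0]]'; python3 -c "
from station import robot
print(robot.finish_job())"
```

```text
time_s: 24.38
tcp_pos: [616.9, 21.5, 401.5]
eef_rot: [0.06, 0.998, 0.001, 0.003]
contact_force: [0.7, 0.2, -0.2]
grip_width: 85.4
the job is handed in; nothing more can be done
None
```

The tray is home on the middle rail pair of the lift-table rack, and the job was handed in at 24.4 s. The middle pair was the right one because that rack already held the studded tray on its lowest pair.

**What I did:** I gripped the knob and raised the table 97 mm. That put the tray's underside about 6 mm above the measured middle ledges. I then centred the tray with two side nudges; the first overshot by about 6 mm and the second corrected it. Last, I pushed squarely on the flange. It went in at about 3 N without butting, and the force climbed to about 17 N sideways and 12 N upward at the back stop, where I stopped.

**Last checks (camera above the mouth):**
- **Depth:** the plate's rear edge is at rack x about -52, just behind the beads, which end at about -53.5. That puts the tray's origin at about +4, the limit of the allowed +1 to +4. My measurement is only good to about 2 mm.
- **Height and centring:** the inner box measures the right width when taken as lying on the ledges, so the tray has dropped flat. It is centred within about 1 mm.
- **Robot and bystanders:** the robot was clear of everything. I saw nothing disturbed in the views I took, but I did not measure the other trays or bench objects again.

One reading differed slightly: judged from the fingers' position, the depth came out at about +5. I put that down to the error in my starting estimate. I also viewed 12 pictures, two over the budget.

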